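# Set a bottle cap to vent for the autoclave

### The job

Get the blue-capped bottle in the rack ready for the autoclave: its cap is only part-way down the thread, so screw it down (clockwise from above) until it bottoms out, then back it off a quarter turn so that the bottle can vent. Finish with the gripper still closed on the blue cap, holding it still at that setting so that a colleague can tape it; do not let go of it at the end. Leave the red-capped bottle closed and do not shift the wash bottle, the roll of tape or the sample jar.

Things in the scene. Friction and masses are not known exactly. Their poses are not given: they have to be found in the camera images.
- blue_cap_center (a point): centre (on the upright axis, half-way up) of the ribbed blue screw cap to be set, a cylinder 54 mm across and 27 mm high, about 0.18 m above the bench, with pink tape from the middle to the edge of its top (this frame's +x, turning with the cap; z up). It is on a clear 500 ml glass bottle, 86 mm across, held by a rubber collar in a well of the rack: the bottle neither turns nor lifts
- blue_cap: the same blue cap: origin on the axis at the underside of its skirt, 13.5 mm below the centre; x along the pink tape, z up. Under the skirt is a neck 45 mm across; the glass shoulder spreads from 13 mm below the skirt of the shut cap, so fingertips may reach 10 mm below the skirt
- blue_cap_turn (a joint): how far the blue cap is unscrewed, rad: 0 = bottomed out (hard stop), growing anticlockwise from above; 3.4 to 5.4 at the start. Right-hand thread, the cap sinks 4 mm per full turn (0.64 mm per rad) as it is screwed down. The thread drags with about 0.08 N m, stays where it is left, and has an upper stop at 7.85
- rack: varnished wooden two-place bottle rack fixed to the bench, 130 mm (its x) by 280 mm (its y) by 68 mm high, steel brackets to 164 mm either side of the middle in y; origin at the centre of its underside. Its wells lie at y = -66 mm and +66 mm in its frame, the blue-capped bottle in either one and the red-capped one in the other.
- red_cap_center (a point): centre of the red cap (same cap, 54 x 27 mm, 2 to 4 mm lower at the start) of the other bottle in the rack, already shut; to be left alone. Its axis is 132 mm from that of the blue cap.
- red_cap_turn (a joint): how far the red cap is unscrewed, rad: 0 = shut, as it starts and must stay
- wash_bottle_center (a point): middle, 70 mm up, of a loose white wash bottle with a red top and a bent spout, 60 mm in diameter, 173 mm high, spout reaching 48 mm from the axis; stands beyond the rack
- tape_roll_center (a point): centre of a loose roll of beige tape lying flat, 90 mm in diameter, 19 mm high, hole 72 mm
- sample_jar_center (a point): middle, 32 mm up, of a small loose glass jar with a white lid, 48 mm in diameter, 64 mm high

How it is judged:
On the way:
1. the blue cap is screwed down until it bottoms out (within 0.1 rad of the stop) (value of joint blue_cap_turn below 0.1 rad), for 0.2 s.
At the end, for the whole second after the job is handed in: After bottoming out, the blue cap stands a quarter turn open (70 to 110 degrees), still, the gripper centred on it (20 mm) and closed on it with over 4 N; the red cap is shut (within 0.15 rad); wash bottle, tape roll and jar are within 20 mm of their places (value of joint blue_cap_turn between 1.22 and 1.92 rad and contact force between the fingers and blue_cap above 4 N and horizontal distance between the grasp point and blue_cap_center below 0.02 m and velocity of joint blue_cap_turn between -0.05 and 0.05 rad/s and value of joint red_cap_turn below 0.15 rad and distance of each of wash_bottle_center, tape_roll_center, sample_jar_center from where it was at the start of the episode below 0.02 m); the arm keeps its last pose, push and grip.
It fails at once if the red cap is unscrewed (value of joint red_cap_turn above 0.15 rad).
It fails at once if the wash bottle, the tape roll or the sample jar is shifted (distance of any of wash_bottle_center, tape_roll_center, sample_jar_center from where it was at the start of the episode above 0.03 m).
It also fails if it takes over 58 s, if anything falls off the work surface, if the arm or the gripper's body presses on something with over 40 N, if the wrist force passes 120 N, or if a joint passes its speed limit or range.

### The arm

A 7-joint arm with a two-finger parallel gripper is mounted at the origin on the work surface. World frame = base frame: x ahead of the robot, y to its left, z up, the work surface at z = 0. Lengths are in m, angles in rad, forces in N, time in s.
With the tool pointing down it reaches from about 0.4 to 0.75 m from the base axis. Payload 19.5 kg.
Tool frame: the origin (TCP) lies on the front face of the gripper's body, between the roots of the fingers; the fingertips stand 73 mm ahead of it and the grasp point (between the pads) lies 54 mm ahead of it; z points along the fingers, y is the direction in which the jaws open and shut (so a half turn about z gives the same grasp; the last joint's range is limited). The gripper opens to 85 mm and grips with 20 to 120 N. Pads are 22 mm wide; open, the fingers measure 114 mm over their backs; the gripper's body (76 mm by 85 mm) begins 54 mm behind the grasp point. The pads swing forward as they close: fully open they stand 13 mm farther back than shut.
Start: joints at [-1.382, 0.707, -0.028, 1.485, 0.022, 0.951, -0.075], TCP at [0.132, 0.56, 0.304] pointing down, gripper open.
Joint ranges: [-2.71, 2.71], [-0.32, 2.16], [-1.57, 1.52], [0, 2.45], [-1.46, 4.6], [0, 2.02], [-2.83, 2.83]. Speed limits (rad/s): [1.89, 1.89, 2.57, 2.57, 3.01, 3.01, 3.01].

### API

Orientations are given as a unit quaternion [x, y, z, w].
In Python, from plant import monitor, read_camera, camera_model, workorder gives the robot as it stands. The module is installed in compiled form; this text tells all that it offers.
- The arm moves only by the tool step_arm, never from a script. Its argument "targets" is text: rows parted by semicolons, each of 4 numbers parted by spaces: the shift along the tool's x, y, z in m, then the turn about the tool's z in units of 6 degrees (1.0 is 6 degrees). In form: tx ty tz spin; .... A call has 1 to 8 rows; each row shifts and turns the commanded pose from where the row before left it, along the tool's axes as they then stand; what a row does not reach is not made up. A row lasts 1/12 s, in which the tool goes at most 41.7 mm and 7.16 degrees, less where a joint would pass 70% of its speed; a pose out of reach is approached as far as the arm can. A call with a gripper value outside its range is refused whole. "fingers" is the gripper's target within -1 to 1 (fully open at 1, half-way at 0, shut at -1), set as the call begins (left out, the last holds). The fingers move at their own pace and stop on an object; the grip force is fixed at half the most. Time passes only in rows, so rows that do not move let the fingers close. It gives the time, the measured TCP pose, the force and the opening at its end, in the units of the state.
- monitor.get_state(): the state, without advancing time (a new reading comes with each control period).
- read_camera(name): name is "scene" or "top"; returns (picture, depth): 480x640x3 uint8, red, green, blue; 480x640 float32, m along the optical axis (not along the pixel's ray), 0 where there is no reading.
- camera_model(name): a dict with "fx", "fy", "cx", "cy" (pixels), "R" (3x3) and "t" (3): a world point X has camera coordinates R X + t. Camera axes: x right, y down, z forward; pixel columns grow to the right and rows downward; lengths in m; the calibration is good to about 2 mm. A picture is of the moment at which its call begins. camera_model takes no time and is no camera call.
- workorder.sign_off(): hands the job in, once; it reports no verdict.
The state is a dict: "time": time; "joints": joint angles; "joint_vel": joint speeds; "joint_torque": joint torques, N m; "eef_pos": TCP position; "tcp_rot": TCP orientation; "ft_force": force on the tool from outside, world axes, zero at the start; "ft_torque": the same for the moment, N m; "width": opening from 0.0 (shut) to 1.0 (fully open).
Only numpy, scipy, OpenCV 4.12 (cv2) and the standard library are available. Lean on these libraries where they do the work, as an engineer would, in place of code of your own. Each camera call takes 0.05 s, during which the arm holds its last target. There are 200 camera calls.

## Working session

There is one attempt and no reset: what is moved stays moved. The work goes in short steps, Python scripts to look and compute and a tool call to move; the robot and the scene stay as the last step left them, time stands still between calls to the robot, and variables do not carry over. Pictures are saved under pics/ and viewed, on a budget of 10 in all, crops included, one or two more only if the job needs it, and the job is handed in when it is done.

Besides the shell and the picture viewer there is one more tool, called by a JSON object that holds its "fn" and its "kwargs", one argument or row to a line. step_arm: Moves the arm, as the interface text tells. Its arguments: {"type":"object","properties":{"targets":{"type":"string"},"fingers":{"type":"number"}},"required":["targets"]}

```bash
mkdir -p pics
cat > h.py <<'E'
import numpy as np, cv2
from plant import monitor, read_camera, camera_model, workorder
def world(name,depth,u,v):
    m=camera_model(name);z=depth[v,u]
    c=np.stack([(u-m['cx'])/m['fx']*z,(v-m['cy'])/m['fy']*z,z],-1)
    return (c-np.array(m['t']))@np.array(m['R'])
E
python3 - <<'E'
from h import *
for n in("scene","top"):
    p,d=read_camera(n);np.savez(f"{n}0.npz",p=p,d=d)
    cv2.imwrite(f"pics/{n}0.png",p[:,:,::-1])
    m=camera_model(n);print(n,m['fx'],np.round(-np.array(m['R']).T@m['t'],3),np.round(m['R'],2).tolist())
    hsv=cv2.cvtColor(p,cv2.COLOR_RGB2HSV)
    for c,(lo,hi) in dict(blue=((100,120,50),(125,255,255)),pink=((145,60,100),(172,255,255)),red=((0,150,80),(6,255,255))).items():
        k=cv2.inRange(hsv,lo,hi);N,L,S,C=cv2.connectedComponentsWithStats(k)
        for i in range(1,N):
            if S[i,4]>40:
                v,u=np.nonzero((L==i)&(d>0));w=world(n,d,u,v)
                print(c,S[i].tolist(),np.round(np.median(w,0),3),'zmax',np.round(np.percentile(w[:,2],95),3))
print(monitor.get_state())
E
```

```text
scene 564.1679735048439 [ 1.16  -0.553  1.244] [[0.75, 0.66, 0.0], [0.54, -0.6, -0.59], [-0.39, 0.44, -0.81]]
blue [248, 0, 50, 36, 877] [-0.569  0.996 -0.179] zmax -0.091
blue [391, 0, 24, 16, 239] [-0.226  1.609 -0.299] zmax -0.239
blue [425, 0, 9, 23, 121] [-0.227  1.856 -0.443] zmax -0.385
blue [499, 69, 7, 14, 46] [0.601 0.943 0.095] zmax 0.113
blue [515, 77, 7, 14, 47] [0.66  0.942 0.096] zmax 0.113
blue [532, 86, 8, 13, 46] [0.72  0.941 0.098] zmax 0.112
blue [207, 269, 23, 24, 379] [ 0.555 -0.211  0.191] zmax 0.196
blue [11, 319, 50, 39, 113] [ 0.243 -0.559  0.01 ] zmax 0.014
blue [620, 443, 20, 37, 391] [ 1.585  0.449 -0.63 ] zmax -0.533
pink [206, 275, 11, 6, 48] [ 0.537 -0.219  0.193] zmax 0.196
pink [30, 322, 49, 39, 111] [ 0.283 -0.531  0.01 ] zmax 0.015
red [484, 75, 74, 36, 455] [0.678 0.936 0.065] zmax 0.07
red [239, 227, 22, 24, 331] [ 0.517 -0.088  0.188] zmax 0.193
red [307, 283, 8, 13, 66] [ 0.701 -0.075  0.146] zmax 0.149
top 476.6245168518766 [0.537 0.059 1.085] [[-0.01, -1.0, 0.02], [-0.99, 0.01, -0.12], [0.12, -0.02, -0.99]]
blue [0, 0, 437, 24, 9928] [ 1.585 
[... 485 characters left out ...]
 array([-1.38167603,  0.70706001, -0.02761564,  1.4849153 ,  0.02200215,
        0.95093224, -0.07545572]), 'joint_vel': array([-3.24002075e-04, -3.59732438e-04,  5.99236804e-04, -9.82601027e-04,
        6.35016161e-04, -7.39144324e-05, -6.46681902e-05]), 'joint_torque': array([ 1.67704366e-03, -8.84288621e+01,  1.23625606e+00, -2.36451423e+01,
        1.70173397e-02,  5.12042257e-03,  1.98783727e-05]), 'eef_pos': array([0.13150834, 0.55959607, 0.30347184]), 'tcp_rot': array([ 1.15132696e-01,  9.93349992e-01, -5.04483536e-04, -4.14017026e-05]), 'ft_force': array([-0.10861106, -0.26214273, -0.80953721]), 'ft_torque': array([ 0.00862775, -0.03844079,  0.0059507 ]), 'width': 1.0028513835821187}
```

View pictures.

View pics/top0.png

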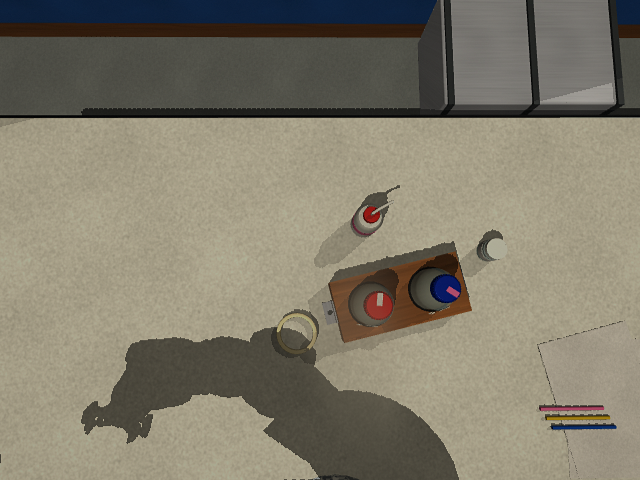

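View pics/scene0.png

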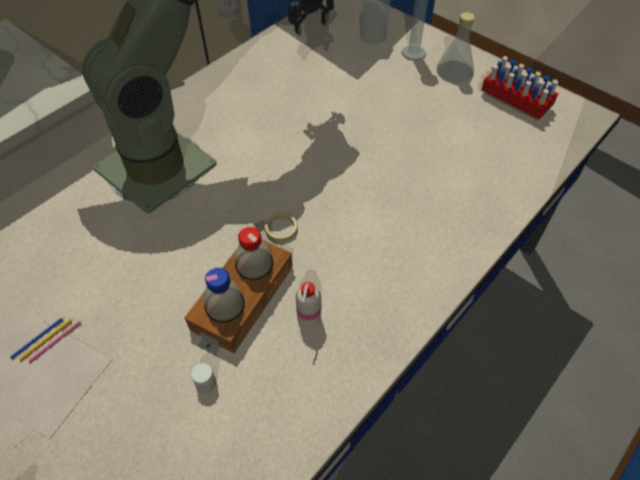

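The top view shows the blue cap at about (446,288), pink tape pointing lower right. The red cap is at (378,305), tape roll (297,333), wash bottle (368,217) and jar (490,248). The scene view agrees: blue cap at (218,280), red cap at (250,238). Next I refine the cap centre while starting the transit.

Run:
```python
from h import *
for n in("scene","top"):
    f=np.load(f"{n}0.npz");p,d=f['p'],f['d'];hsv=cv2.cvtColor(p,cv2.COLOR_RGB2HSV)
    k=cv2.inRange(hsv,(100,100,40),(125,255,255))|cv2.inRange(hsv,(145,60,100),(172,255,255))
    v,u=np.nonzero((k>0)&(d>0));w=world(n,d,u,v)
    w=w[(np.hypot(w[:,0]-.543,w[:,1]+.205)<.05)&(w[:,2]>.15)]
    top=np.median(np.sort(w[:,2])[-150:]);t=w[w[:,2]>top-.004]
    c,r=cv2.minEnclosingCircle(t[:,:2].astype(np.float32));print(n,'top z',top.round(4),'centre',np.round(c,4),'r',round(r,4),len(t))
    kp=cv2.inRange(hsv,(145,60,100),(172,255,255));v,u=np.nonzero((kp>0)&(d>0));q=world(n,d,u,v)
    q=q[np.hypot(q[:,0]-.543,q[:,1]+.205)<.05][:,:2].mean(0)-c;print('tape yaw',np.degrees(np.arctan2(q[1],q[0])).round(1),np.hypot(*q).round(4))
```

```text
scene top z 0.194 centre [ 0.5468 -0.2097] r 0.0272 300
tape yaw -141.1 0.0133
top top z 0.1938 centre [ 0.5433 -0.2049] r 0.0271 517
tape yaw -121.7 0.0123
```

{"fn": "step_arm", "kwargs": {
  "targets": "-0.04 0 0 -1; -0.04 0 0 -1; -0.035 -0.02 0 -1; -0.03 -0.03 0 -1; -0.02 -0.035 0 -1; -0.015 -0.035 0 -1; -0.015 -0.035 0 -1; -0.015 -0.035 0 -1",
  "fingers": 1
}}

```text
time: 0.77
eef_pos: [0.3853, 0.3863, 0.304]
tcp_rot: [-0.301, 0.953, -0.0, -0.0]
ft_force: [0.1, 1.4, 0.5]
width: 0.996
```

{"fn": "step_arm", "kwargs": {
  "targets": "0.013 -0.036 0 0; 0.013 -0.036 0 0; 0.013 -0.036 0 0; 0.013 -0.036 0 0; 0.013 -0.036 0 0; 0.013 -0.036 0 0; 0.013 -0.036 0 0; 0.013 -0.036 0 0"
}}

```text
time: 1.43
eef_pos: [0.4635, 0.0904, 0.3038]
tcp_rot: [-0.299, 0.954, -0.0, -0.0]
ft_force: [0.3, -0.7, 0.3]
width: 1.0
```

{"fn": "step_arm", "kwargs": {
  "targets": "0.013 -0.036 0 0; 0.013 -0.036 0 0; 0.013 -0.036 0 0; 0.013 -0.036 0 0; 0.013 -0.036 0 0; 0.013 -0.036 0 0; 0 0 0 0; 0 0 0 0"
}}

```text
time: 2.1
eef_pos: [0.5223, -0.1314, 0.3033]
tcp_rot: [-0.297, 0.955, 0.0, -0.0]
ft_force: [-0.5, 0.7, -0.4]
width: 1.001
```

```bash
cat >> h.py <<'E'
def report(cx=.545,cy=-.207):
    s=monitor.get_state();x,y,_,_=s['tcp_rot'];q=s['tcp_rot']
    from scipy.spatial.transform import Rotation as R
    M=R.from_quat(q).as_matrix();d=np.array([cx,cy,s['eef_pos'][2]])-s['eef_pos']
    print('t',s['time'],'pos',np.round(s['eef_pos'],4),'q',np.round(s['joints'],2),'toolx yaw',np.degrees(np.arctan2(M[1,0],M[0,0])).round(1),'to go tool',np.round(M.T@d,4),'F',np.round(s['ft_force'],1),'T',np.round(s['ft_torque'],2),'w',round(s['width'],3))
E
python3 -c "from h import *;report()"
```

```text
t 2.1 pos [ 0.5223 -0.1314  0.3033] q [ 0.41  0.67 -0.41  1.61  0.32  0.92  2.06] toolx yaw -145.4 to go tool [ 0.0243 -0.0751 -0.    ] F [-0.5  0.7 -0.4] T [ 0.05 -0.08 -0.02] w 1.001
```

{"fn": "step_arm", "kwargs": {
  "targets": "0.012 -0.0375 0 0; 0.012 -0.0375 0 0; 0 0 0 -1; 0 0 0 -1; 0 0 0 -1; 0 0 0 -1; 0 0 0 0; 0 0 0 0"
}}

```text
time: 2.77
eef_pos: [0.5456, -0.2041, 0.3039]
tcp_rot: [-0.49, 0.872, 0.0, 0.0]
ft_force: [0.8, 1.4, 0.0]
width: 0.998
```

Run:
```python
from h import *
report()
for n in("scene","top"):
    p,d=read_camera(n);cv2.imwrite(f"pics/{n}1.png",p[:,:,::-1])
a,b=cv2.imread("pics/scene1.png"),cv2.imread("pics/top1.png")
cv2.imwrite("pics/c1.png",np.hstack([cv2.resize(x,None,fx=3,fy=3,interpolation=2) for x in(a[200:330,150:280],b[230:360,380:510])]))
```

```text
t 2.7667 pos [ 0.5456 -0.2041  0.3039] q [ 0.56  0.76 -0.53  1.45  0.41  1.05  2.54] toolx yaw -121.3 to go tool [ 0.0028 -0.001  -0.    ] F [0.8 1.4 0. ] T [ 0.06 -0.02 -0.01] w 0.998
```

View pics/c1.png

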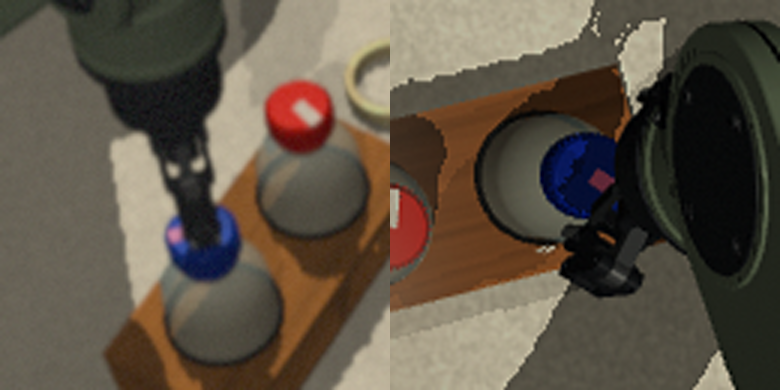

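The crop shows the open gripper above the blue cap (scene crop about (205,245), top crop about (590,175)), clear of the red cap. I descend and close.

{"fn": "step_arm", "kwargs": {
  "targets": "0.002 0 0.02 0; 0 0 0.02 0; 0 0 0.02 0; 0 0 0.01 0; 0 0 0 0; 0 0 0 0"
}}

```text
time: 3.37
eef_pos: [0.5447, -0.2064, 0.2344]
tcp_rot: [-0.49, 0.872, 0.0, -0.0]
ft_force: [-0.7, -0.2, -0.0]
width: 0.998
```

{"fn": "step_arm", "kwargs": {
  "targets": "0 0 0 0; 0 0 0 0; 0 0 0 0; 0 0 0 0; 0 0 0 0; 0 0 0 0; 0 0 0 0; 0 0 0 0",
  "fingers": -1
}}

```text
time: 4.03
eef_pos: [0.5439, -0.2061, 0.2352]
tcp_rot: [-0.491, 0.871, 0.0, -0.0]
ft_force: [-13.1, 5.3, 18.8]
width: 0.614
```

```bash
python3 -c "from h import *;report()"
```

```text
t 4.0333 pos [ 0.5439 -0.2061  0.2352] q [ 0.55  0.84 -0.5   1.54  0.47  0.89  2.49] toolx yaw -121.2 to go tool [ 0.0002 -0.0014 -0.    ] F [-13.1   5.3  18.8] T [ 1.18  2.65 -0.09] w 0.614
```

{"fn": "step_arm", "kwargs": {
  "targets": "0 0.001 -0.001 0; 0 0 0 0.5; 0 0 0 1; 0 0 0 1; 0 0 0 1; 0 0 0 1; 0 0 0.0005 0.5; 0 0 0 0"
}}

```text
time: 4.7
eef_pos: [0.5439, -0.2062, 0.2353]
tcp_rot: [-0.246, 0.969, -0.001, 0.0]
ft_force: [-1.8, 0.3, 5.9]
width: 0.618
```

```bash
python3 -c "from h import *;report()"
```

```text
t 4.7 pos [ 0.5439 -0.2062  0.2353] q [ 0.48  0.82 -0.35  1.54  0.34  0.84  2.07] toolx yaw -151.5 to go tool [-0.0006 -0.0012  0.    ] F [-1.8  0.3  5.9] T [-0.1   0.36 -0.07] w 0.618
```

{"fn": "step_arm", "kwargs": {
  "targets": "0 0 0 1; 0 0 0 1; 0 0 0 1; 0 0 0 1; 0 0 0.0005 1; 0 0 0 1; 0 0 0 1; 0 0 0 1"
}}

```text
time: 5.37
eef_pos: [0.5439, -0.2066, 0.2349]
tcp_rot: [0.17, 0.985, -0.0, 0.001]
ft_force: [-0.1, -3.4, 2.9]
width: 0.614
```

Run:
```python
from h import *
report()
for n in("scene","top"):
    p,d=read_camera(n);cv2.imwrite(f"pics/{n}2.png",p[:,:,::-1])
a,b=cv2.imread("pics/scene2.png"),cv2.imread("pics/top2.png")
cv2.imwrite("pics/c2.png",np.hstack([cv2.resize(x,None,fx=4,fy=4,interpolation=2) for x in(a[220:320,170:270],b[240:340,390:490])]))
```

```text
t 5.3667 pos [ 0.5439 -0.2066  0.2349] q [ 0.36  0.8  -0.1   1.55  0.11  0.8   1.44] toolx yaw 160.5 to go tool [-0.0012  0.      0.    ] F [-0.1 -3.4  2.9] T [-0.69  0.21  0.15] w 0.614
```

View pics/c2.png

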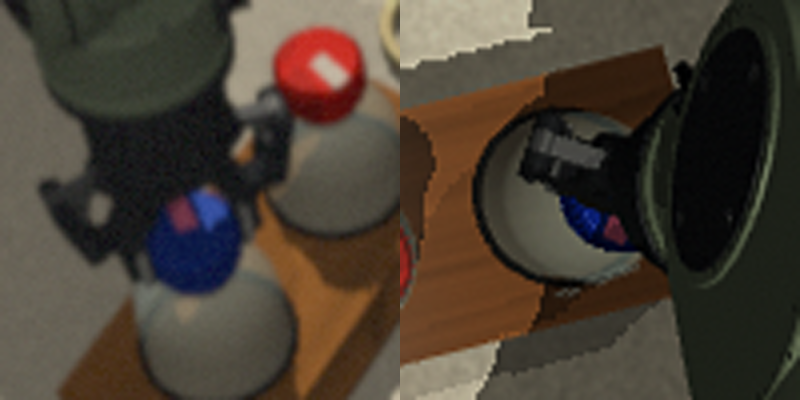

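The cap turned with the gripper: tape in the top crop now points down-left at (614,230), matching the 78° turn. I continue.

{"fn": "step_arm", "kwargs": {
  "targets": "0 0 0 1; 0 0 0 1; 0 0 0 1; 0 0 0 1; 0 0 0.0005 1; 0 0 0 1; 0 0 0 1; 0 0 0 1"
}}

```text
time: 6.13
eef_pos: [0.5436, -0.2069, 0.2342]
tcp_rot: [0.554, 0.832, -0.0, 0.001]
ft_force: [-2.8, -5.8, 6.2]
width: 0.62
```

{"fn": "step_arm", "kwargs": {
  "targets": "0 0 0 1; 0 0 0 1; 0 0 0 1; 0 0 0 1; 0 0 0.0005 1; 0 0 0 1; 0 0 0 1; 0 0 0 1"
}}

```text
time: 6.8
eef_pos: [0.5432, -0.207, 0.2336]
tcp_rot: [0.845, 0.535, -0.0, 0.0]
ft_force: [-6.6, -5.5, 8.9]
width: 0.614
```

```bash
python3 -c "from h import *;report()"
```

```text
t 6.8 pos [ 0.5432 -0.207   0.2336] q [ 0.12  0.84  0.38  1.56 -0.39  0.82  0.22] toolx yaw 64.7 to go tool [ 0.0008  0.0016 -0.    ] F [-6.6 -5.5  8.9] T [-1.06  1.42  0.07] w 0.614
```

{"fn": "step_arm", "kwargs": {
  "targets": "0 0 0 1; 0 0 0 1; 0 0 0 1; 0 0 0 1; 0 0 0 0"
}}

```text
time: 7.22
eef_pos: [0.5431, -0.2068, 0.2333]
tcp_rot: [0.938, 0.347, -0.001, 0.0]
ft_force: [-6.9, -4.8, 9.6]
width: 0.614
```

```bash
python3 -c "from h import *;report()"
```

```text
t 7.2167 pos [ 0.5431 -0.2068  0.2333] q [ 0.07  0.86  0.51  1.56 -0.51  0.86 -0.1 ] toolx yaw 40.6 to go tool [ 0.0013  0.0014 -0.    ] F [-6.9 -4.8  9.6] T [-0.93  1.47 -0.13] w 0.614
```

{"fn": "step_arm", "kwargs": {
  "targets": "0 0 0 1; 0 0 0 1; 0 0 0 1; 0 0 0 1; 0 0 0 1; 0 0 0 0"
}}

```text
time: 7.72
eef_pos: [0.5457, -0.2059, 0.2335]
tcp_rot: [0.996, 0.094, 0.002, 0.001]
ft_force: [13.6, -2.9, 1.1]
width: 0.612
```

```bash
python3 -c "from h import *;report()"
```

```text
t 7.7167 pos [ 0.5457 -0.2059  0.2335] q [ 0.    0.9   0.65  1.56 -0.65  0.91 -0.5 ] toolx yaw 10.8 to go tool [-0.0009  0.001  -0.    ] F [13.6 -2.9  1.1] T [-0.74 -3.08  2.05] w 0.612
```

{"fn": "step_arm", "kwargs": {
  "targets": "0 0 0 1; 0 0 0 1; 0 0 0 1; 0 0 0 1; 0 0 0 0"
}}

```text
time: 8.13
eef_pos: [0.5448, -0.2067, 0.2334]
tcp_rot: [0.993, -0.115, 0.001, 0.001]
ft_force: [8.0, -8.9, 2.9]
width: 0.618
```

```bash
python3 -c "from h import *;report()"
```

```text
t 8.1333 pos [ 0.5448 -0.2067  0.2334] q [-0.04  0.93  0.77  1.56 -0.75  0.96 -0.83] toolx yaw -13.2 to go tool [0.0003 0.0003 0.    ] F [ 8.  -8.9  2.9] T [-1.68 -1.66  1.96] w 0.618
```

Torque jumped to 2 N m and holds: the stop is reached and the pads slipped after it. I take a reference look at the tape before backing off.

```bash
cat >> h.py <<'E'
def crop(i):
    P=[]
    for n,(r,c) in dict(scene=(220,170),top=(240,390)).items():
        p,d=read_camera(n);P.append(cv2.resize(p[r:r+100,c:c+100,::-1],None,fx=4,fy=4,interpolation=2))
        k=cv2.inRange(cv2.cvtColor(p,cv2.COLOR_RGB2HSV),(145,60,60),(175,255,255));k[:r]=0;k[r+100:]=0;k[:,:c]=0;k[:,c+100:]=0
        v,u=np.nonzero((k>0)&(d>0));w=world(n,d,u,v) if len(u) else np.zeros((0,3));w=w[(w[:,2]>.17)&(w[:,2]<.21)] if len(w) else w
        print(n,'pink',len(w),np.round(w.mean(0),4) if len(w) else '')
    cv2.imwrite(f"pics/c{i}.png",np.hstack(P))
E
python3 -c "from h import *;crop(3);report()"
```

```text
scene pink 51 [ 0.5549 -0.2042  0.1901]
top pink 0 
t 8.2333 pos [ 0.5448 -0.2067  0.2335] q [-0.04  0.93  0.77  1.56 -0.75  0.96 -0.83] toolx yaw -12.9 to go tool [0.0003 0.0002 0.    ] F [ 9.  -8.2  2.2] T [-1.68 -1.6   1.86] w 0.612
```

View pics/c3.png

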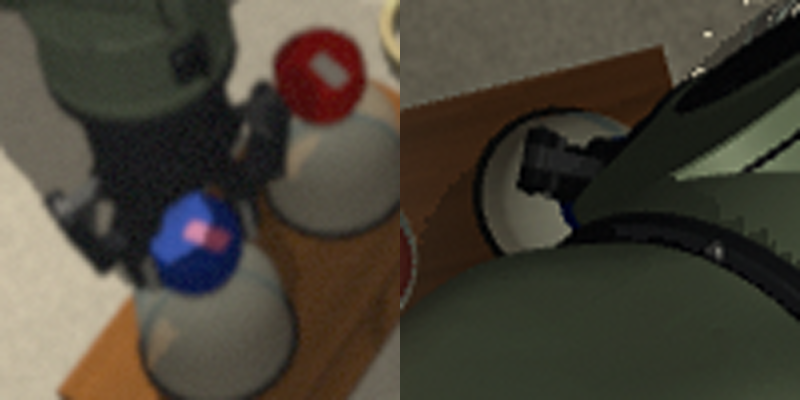

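Tape now points toward the scene camera's right in the left crop, at (205,236). That is yaw about 15 to 35°, consistent with the stop lying between 198° and 228° of turning. I back off slowly to see how much wind-up there is.

{"fn": "step_arm", "kwargs": {
  "targets": "0 0 0 -0.5; 0 0 0 0"
}}

```text
time: 8.4
eef_pos: [0.5447, -0.2066, 0.2335]
tcp_rot: [0.996, -0.085, 0.001, 0.001]
ft_force: [9.0, -7.1, 0.6]
width: 0.614
```

```bash
python3 -c "from h import *;report()"
```

```text
t 8.4 pos [ 0.5447 -0.2066  0.2335] q [-0.03  0.93  0.75  1.56 -0.73  0.95 -0.78] toolx yaw -9.7 to go tool [0.0003 0.0003 0.    ] F [ 9.  -7.1  0.6] T [-1.53 -1.81  0.66] w 0.614
```

{"fn": "step_arm", "kwargs": {
  "targets": "0 0 0 -1; 0 0 0 -1; 0 0 0 -1; 0 0 -0.0005 -1; 0 0 0 -1; 0 0 0 -1; 0 0 0 -1; 0 0 0 -1"
}}

```text
time: 9.07
eef_pos: [0.5446, -0.2056, 0.2339]
tcp_rot: [0.945, 0.328, 0.001, -0.0]
ft_force: [3.3, 1.9, 4.7]
width: 0.617
```

{"fn": "step_arm", "kwargs": {
  "targets": "0 0 0 -1; 0 0 0 -1; 0 0 -0.0005 -1; 0 0 0 -1; 0 0 0 -1; 0 0 0 -1; 0 0 0 -1; 0 0 0 -0.3"
}}

```text
time: 9.73
eef_pos: [0.5437, -0.2051, 0.2343]
tcp_rot: [0.753, 0.657, 0.001, -0.001]
ft_force: [-3.0, 4.9, 7.8]
width: 0.615
```

{"fn": "step_arm", "kwargs": {
  "targets": "0 0 0 0; 0 0 0 0; 0 0 0 0; 0 0 0 0"
}}

```text
time: 10.07
eef_pos: [0.5437, -0.2051, 0.2343]
tcp_rot: [0.756, 0.655, 0.001, -0.001]
ft_force: [-3.2, 5.7, 7.8]
width: 0.618
```

```bash
python3 -c "from h import *;report();crop(4)"
```

```text
t 10.0667 pos [ 0.5437 -0.2051  0.2343] q [ 0.16  0.83  0.3   1.56 -0.31  0.81  0.44] toolx yaw 81.9 to go tool [-0.0017  0.0016 -0.    ] F [-3.2  5.7  7.8] T [1.16 0.66 0.12] w 0.618
scene pink 1 [ 0.5386 -0.205   0.1932]
top pink 35 [ 0.5375 -0.1901  0.1909]
```

View pics/c4.png

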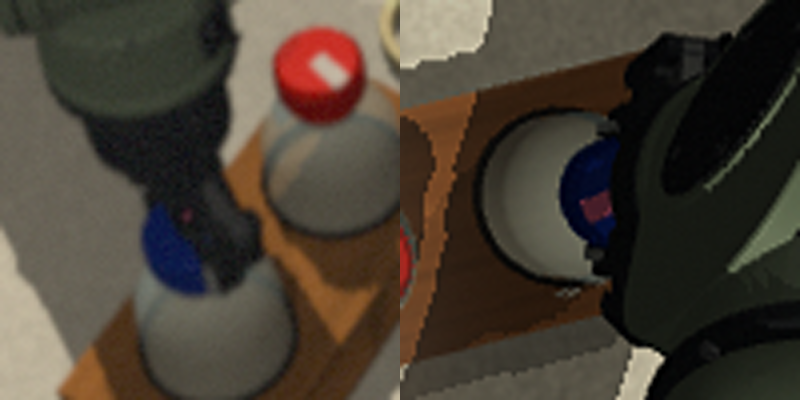

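In the top crop the tape is at (596,205), yaw about 111°, which is about 91° anticlockwise of the stop (about 20°). The gripper is closed on the cap. The red cap's white mark in the scene crop is unchanged, and nothing else was approached, so I hand in.

```bash
python3 -c "from h import *;report();workorder.sign_off();report()"
```

```text
t 10.1667 pos [ 0.5437 -0.2051  0.2343] q [ 0.16  0.83  0.3   1.55 -0.31  0.81  0.44] toolx yaw 81.9 to go tool [-0.0017  0.0016 -0.    ] F [-2.9  6.3  7.6] T [1.17 0.65 0.07] w 0.613
the job is handed in; nothing more can be done
the job is handed in; nothing more can be done
```

I screwed the blue cap down to its stop, backed it off about a quarter turn, and handed the job in at 10.2 s with the gripper still closed on it.

- **Bottoming out:** the stop came after roughly 220° of clockwise turning. The twisting torque rose from about 0.1 to 2 N m, and the pads then slipped about 29° on the cap.
- **Quarter turn back:** the arm turned back about 92° from where the pads unwound. The tape in the top view then read yaw 111° against about 20° at the stop, so the cap is about 91° open.
- **Final hold:** the arm was at rest with the opening at 0.61 and the tool within about 3 mm of the measured cap centre.
- **Disagreement:** the scene camera's partial view put the tape at the stop at about 34°. That would make the opening about 77°, still inside the 70 to 110° window. The two cameras' cap centres also differed by about 6 mm, and centring on the closed grip settled that.
- **Other items:** the red cap's mark looked unchanged in the last view. I did not re-measure the wash bottle, tape roll or jar, but the gripper stayed around the blue cap once there and I saw no unexpected contact forces.

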